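Seat the cutter fixture on the grinder's stage

ROBOT

A 6-joint arm with a two-finger parallel gripper is mounted at the origin on the work surface. World frame = base frame: x ahead of the robot, y to its left, z up, the work surface at z = 0. Lengths are in mm, angles in degrees, forces in N, time in s.
With the tool pointing down it reaches from about 350 to 850 mm from the base axis. Payload 8.1 kg.
Tool frame: the origin (TCP) lies at the very end of the fingers, on their centre line; the grasp point (between the pads) lies 19 mm behind it (r.grip_point_offset is the distance from the TCP to the grasp point, in mm); z points along the fingers, y is the line along which they close (so a half turn about z gives the same grasp; the last joint's range is limited). The gripper opens to 85 mm and grips with 20 to 120 N. Pads are 22 mm wide; open, the fingers measure 114 mm over their backs; the gripper's body (76 mm by 85 mm) begins 54 mm behind the grasp point. The pads swing forward as they close: fully open they stand 13 mm farther back than shut.
Start: joints at [64.034, 7.471, 85.268, -0, 87.261, -4.893], TCP at [215.717, 559.885, 231.292] pointing down, gripper open.
Joint ranges: [-169.43, 169.43], [-51.17, 129.36], [1.28, 143.12], [-76.62, 256.62], [0, 156.53], [-152.29, 152.29]. Speed limits (degrees/s): [136.94, 136.94, 159.86, 180, 180, 180].

INTERFACE

Orientations are given as [roll, pitch, yaw] about the fixed x, y, z axes, in that order (R = Rz(yaw) Ry(pitch) Rx(roll)).
In Python, from bench import status, eyes, r gives the robot as it stands.
- The arm moves only by the shell command python3 -m handwheel 'ROWS' [FORCE]. ROWS is a JSON object whose one key "series" holds a list that holds one entry, the list of rows, each a list of 7 numbers: the shift along the tool's x, y, z in cm, then the turn, a rotation vector about the tool's x, y, z in rad, then the opening, from 0 (shut) to 1 (fully open). In form: {"series": [[[tx, ty, tz, rx, ry, rz, claw], ...]]}. A call has 1 to 12 rows; each row is the pose to reach, as a shift and turn from the pose commanded when the call began, along the tool's axes at that moment; what a row does not reach only later rows make up. A row lasts 1/8 s, in which the tool goes at most 62.5 mm and 10.7 degrees, less where a joint would pass 70% of its speed; a pose out of reach is approached as far as the arm can. A call with a gripper value outside its range is refused whole. The fingers move at their own pace and stop on an object; FORCE is the grip in N (left out, the last holds). Time passes only in rows, so rows that repeat a pose let the fingers close. It gives the time, the measured TCP pose, the force, the opening and the grip force at its end, in the units of the state.
- status.sense(): the state, without advancing time (a new reading comes with each control period).
- eyes.snapshot(name): name is "scene" or "top"; returns a dict with "img" (384x512x3 uint8, red, green, blue), "mtx" (3x3 intrinsics, pixels), "k1" (the pictures are not rectified: a ray, as slopes to the right and down, at radius r is drawn at 1 + k1 r^2 times it, then the intrinsics apply), "R" (3x3) and "t" (3): a world point X has camera coordinates R X + t. Camera axes: x right, y down, z forward; pixel columns grow to the right and rows downward; lengths in mm; the calibration is good to about 2 mm. A picture is of the moment at which its call begins. There is no depth.
- r.hand_in(): hands the job in; it is judged then, once.
The state is a dict: "time": time; "joint_pos": joint angles; "qd": joint speeds; "joint_efforts": joint torques, N m; "tool_pos": TCP position; "tcp_rot": TCP orientation; "ft_force": force on the tool from outside, world axes, zero at the start; "wrist_torque": the same for the moment, N m; "finger_gap": finger opening in mm; "grip_force": force on a finger pad.
Only numpy, scipy, OpenCV 4.12 (cv2) and the standard library are available. Lean on these libraries where they do the work, as an engineer would, in place of code of your own. Each camera call takes 0.05 s, during which the arm holds its last target. There are 200 camera calls.

TASK

Lift the cutter fixture by its blue block off the rest board and settle it on the grinder's stage top, tongue towards the catch, so that its three ball feet sit fully home, one in the cone, one in the groove and one on the flat pad. Lower it gently and feel it into place: do not drop it or press hard, the ground seats bruise above about 25 N. Once all three feet are down, slide the catch fully over the tongue, let go, and leave the other things on the bench where they are.

Things in the scene. Friction and masses are not known exactly. Their poses are not given: they have to be found in the camera images.
- fixture: Loose cutter fixture, 0.6 to 0.9 kg. Aluminium plate (z 14 to 24 mm), 124 mm wide in y, narrowing towards +x to a tongue 24 mm wide, tip at x +85 mm, by a red dot. Blue block on top; toothed cutter, 40 mm across, on the -y side to y -66 mm. Origin under the block, level with the balls' undersides; z up. Fully home its origin is 68.8 mm above the bench.
- head_top (a point): Middle of the top face of the fixture's blue block, at (0, 0, 66) mm in the fixture's frame. The block is 30 mm wide in the fixture's x, 50 mm long in its y, and stands 42 mm above the plate (fixture z 24 to 66 mm). Grip it from above across the 30 mm, fingers closing along the fixture's x, with 30 to 60 N; gripped much harder it chatters on the seats.
- foot_cone (a point): Centre of the ball foot that belongs in the cone: steel ball 16 mm in diameter under the tongue, at (52, 0, 8) mm in the fixture's frame.
- foot_groove (a point): Centre of the 16 mm ball foot that belongs in the groove, at (-30, -45, 8) mm in the fixture's frame.
- foot_flat (a point): Centre of the 16 mm ball foot that belongs on the flat pad, at (-30, 45, 8) mm in the fixture's frame.
- rest: Felted plywood rest board fixed to the bench, 170 x 160 x 14 mm, on which the fixture stands at the start. Origin at the centre of its underside.
- grinder: Small green bench cutter grinder, bolted down; this is the pose of its fixed bed. Bed plate 200 mm (x) by 430 mm (y); motor and cup wheel at the -y end (wheel face at y -126 mm, top at z 177 mm). Origin on the bench below the cross slide, z up, +y away from the wheel. Home, the fixture's axes lie along the grinder's.
- stage_mid (a point): Mid setting of the stage top: (0, 0, 65) mm in the grinder's frame, on the surface of the dark steel top (x -70 to 95, y -75 to 75 mm). IMPORTANT: the top, with its seats and catch, is locked wherever its cross slide was left: up to 5 mm off this point in the grinder's x and also up to 5 mm in its y, never turned. That setting is not measured: see it or find it by feel.
- mid_cone (a point): Home ball centre in the brass cone seat at mid setting: (52, 0, 76.8) mm in the grinder's frame (shift by the unknown setting). Walls rise 35 degrees from level to a mouth 27 mm across, rim at z 76.5 mm: a ball up to 8 mm off centre still enters. A ball d mm off touches a wall 0.7 d mm higher than home. The dry steel grips: a ball set on a wall hangs there and does not slide home.
- mid_groove (a point): Home ball centre in the steel V groove, at mid setting: (-30, -45, 76.8) mm in the grinder's frame (shift by the unknown setting). Same walls, mouth and rim as the cone; 40 mm long, it runs level and straight towards the cone.
- mid_flat (a point): Home ball centre on the round flat pad (28 mm across), at mid setting: (-30, 45, 76.8) mm in the grinder's frame (shift by the unknown setting).
- catch (a joint): Travel of the hold-down catch in m: 0 drawn back (start), 0.026 fully over the tongue. Steel bar 20 mm wide, 8 mm thick, in a guide on the stage top's +x end; slides towards the grinder's -x against about 2 N and stays where left. Underside 1.8 mm above the tongue of a home fixture: it runs into a tongue that is not down.
- catch_mid (a point): Middle of the catch's black upright knob when drawn back, at mid setting: (121, 0, 116) mm in the grinder's frame (shift by the unknown setting; once home, the knob is at y 0, x 121 mm less the travel in the fixture's own frame). Fixed to the bed: does not follow the catch. Knob 14 mm in diameter, z 103 to 129 mm; the guide below it ends at z 101 mm.
- spare_cutter: Spare toothed cutter lying flat, 40 mm across, 16 mm high; origin under its centre. Leave it where it is.
- polish_tin: Black tin with a red lid, 74 mm across, 26 mm high; origin under its centre. Leave it where it is.
- dressing_stone: Grey dressing stone, 100 x 25 x 25 mm, long side along its x; origin under its centre. Leave it where it is.
Not all that is in view belongs to the job. Of the things like the fixture, leave any that is green; of the rest the smaller one is meant.

How it is judged:
By the outcome, as a careful person would: the job done as asked, in the order asked, and still so for the second after the job is handed in, with the robot touching nothing.
It also fails if it takes over 72 s, if anything falls off the work surface, if the arm or the gripper's body presses on something with over 40 N, if the wrist force passes 120 N, or if a joint passes its speed limit or range.

## Working session

There is one attempt and no reset: what is moved stays moved. The work goes in short steps, Python scripts to look and compute and a shell command to move; the robot and the scene stay as the last step left them, time stands still between calls to the robot, and variables do not carry over. Pictures are saved under pics/ and viewed, at most 10 in all, crops included, and the job is handed in when it is done.

```bash
ls; mkdir -p pics; python3 - <<'E'
from bench import status, eyes, r
import cv2,numpy as np
print(status.sense())
for n in("scene","top"):
    s=eyes.snapshot(n); cv2.imwrite(f"pics/{n}0.png",s["img"][...,::-1])
    print(n,s["mtx"],s["k1"],s["R"],s["t"])
E
```

```text
pics
{'time': 0.0, 'joint_pos': array([ 6.40333067e+01,  7.51447726e+00,  8.53293584e+01,  5.74809361e-05,
        8.72617105e+01, -4.89368529e+00]), 'qd': array([-0.01289349, -0.03433646, -0.09343546, -0.04630989,  0.03889765,
       -0.01331018]), 'joint_efforts': array([ 7.88219004e-04, -5.69412410e+01, -5.00556958e+01, -3.47015430e-05,
        1.50467036e-02,  6.47454067e-05]), 'tool_pos': array([215.47779569, 559.38378396, 230.2502519 ]), 'tcp_rot': array([-1.79894843e+02, -9.06103591e-03,  1.58926981e+02]), 'ft_force': array([0.51455121, 0.18710618, 0.61161405]), 'wrist_torque': array([-0.04283262, -0.00186375, -0.0378377 ]), 'grip_force': 0.0, 'finger_gap': 85.5323390311174}
scene [[357.42460771   0.         256.05491436]
 [  0.         357.42460771 196.48311916]
 [  0.           0.           1.        ]] -0.05434786693666496 [[ 0.87117443  0.49094416 -0.00537974]
 [ 0.39880649 -0.71398336 -0.5754834 ]
 [-0.28637126  0.49920095 -0.81779577]] [-528.53947185   -2.85674437 1018.06472385]
top [[395.47579529   0.         251.04173078]
 [  0.         395.47579529 197.65758167]
 [  0.           0.           1.        ]] 0.04199538120470329 [[ 0.02490786 -0.99954667  0.01691315]
 [-0.99351353 -0.02662816 -0.11055232]
 [ 0.11095257 -0.01404982 -0.99372639]] [150.92706675 509.0368722  967.88481051]
```

View pics/scene0.png

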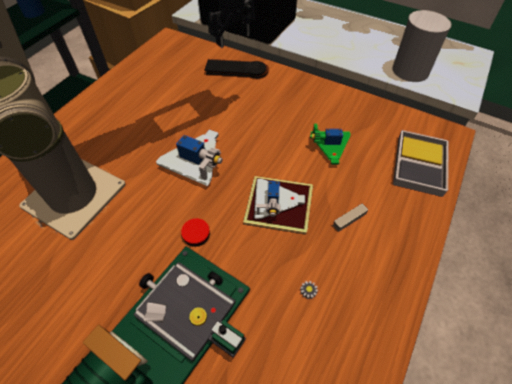

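View pics/top0.png

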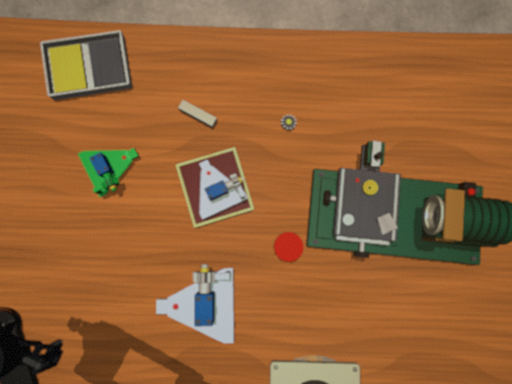

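The top view shows the board fixture (block near 217,190), the decoys (green near 105,165; larger white near 205,305) and the grinder stage near (368,205), with cone (370,187), pad (348,219), groove (387,224) and catch (375,152). In the scene view they are at fixture (275,195), cone (198,316), pad (183,281), groove (156,312) and catch (228,338). Next I'll zoom in.

```bash
cat > h.py <<'E'
import numpy as np,cv2
from bench import status,eyes,r
def snap(n,k=3):
    ss=[eyes.snapshot(n) for _ in range(k)]; s=ss[0]; s["img"]=np.mean([a["img"] for a in ss],0).astype(np.uint8); return s
def ray(s,uv):
    d=np.array([s["k1"],0,0,0,0.])
    p=cv2.undistortPoints(np.array([[uv]],float),s["mtx"],d)[0,0]
    R=np.array(s["R"]);v=R.T@np.array([p[0],p[1],1]);return -R.T@np.array(s["t"]),v/np.linalg.norm(v)
def onz(s,uv,z):
    c,v=ray(s,uv);return c+v*(z-c[2])/v[2]
def proj(s,X):
    return cv2.projectPoints(np.array([X],float),cv2.Rodrigues(np.array(s["R"]))[0],np.array(s["t"],float),s["mtx"],np.array([s["k1"],0,0,0,0.]))[0][0,0]
def tri(s1,u1,s2,u2):
    (a,v),(b,w)=ray(s1,u1),ray(s2,u2)
    k=np.linalg.lstsq(np.c_[v,-w],b-a,rcond=None)[0];p,q=a+k[0]*v,b+k[1]*w
    return (p+q)/2,np.linalg.norm(p-q)
E
python3 - <<'E'
from h import *
a,b=snap("top"),snap("scene")
np.savez("shots.npz",top=a["img"],scene=b["img"])
def crop(s,x,y,w,h):return cv2.resize(s["img"][y:y+h,x:x+w,::-1],(400,300),interpolation=cv2.INTER_CUBIC)
cv2.imwrite("pics/c1.png",np.vstack([np.hstack([crop(a,170,140,100,75+15)if 0 else crop(a,165,142,108,81),crop(b,235,165,88,66)]),np.hstack([crop(a,310,140,120,90+0) if 0 else crop(a,310,135,160,120),crop(b,120,240,144,108)])]))
E
```

```text
(no output)
```

View pics/c1.png

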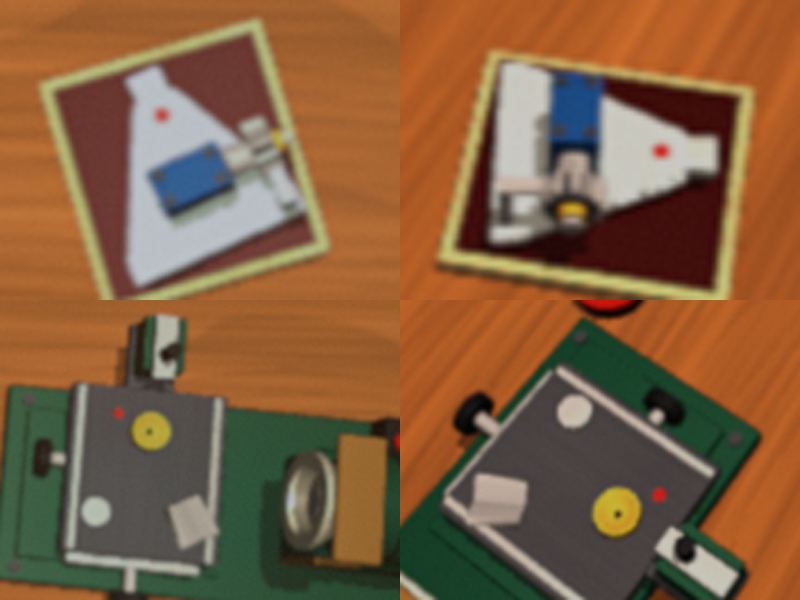

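The crops show the block's four corner bolts, the red dot on the tongue, the brass cone with a centre hole, the white pad, the groove block, and the black knob on the catch. Next come colour masks and triangulation.

```bash
cat > meas.py <<'E'
from h import *
def blobs(s,m,box,mn=4):
    x,y,w,h=box;k=np.zeros(m.shape,np.uint8);k[y:y+h,x:x+w]=m[y:y+h,x:x+w]
    n,l,st,c=cv2.connectedComponentsWithStats(k)
    i=max(range(1,n),key=lambda j:st[j,4],default=None)
    if i is None: return None
    c_=cv2.findContours((l==i).astype(np.uint8),0,2)[0][0]
    return c[i],st[i,4],c_,(l==i)
def hsv(s):return cv2.cvtColor(s["img"],cv2.COLOR_RGB2HSV)
def mk(s,lo,hi):return cv2.inRange(hsv(s),lo,hi)
YEL=((18,130,100),(32,255,255));BLU=((100,110,50),(125,255,255));WHT=((0,0,150),(180,45,255))
def red(s):return mk(s,(0,150,90),(6,255,255))|mk(s,(172,150,90),(180,255,255))
E
python3 - <<'E'
from meas import *
a,b=snap("top",5),snap("scene",5)
for s in(a,b):print("C",(-s["R"].T@s["t"]).round())
B={"cone":(YEL,(355,172,30,30),(185,300,28,32)),"pad":(WHT,(338,208,22,22),(172,270,22,22)),
"grv":(WHT,(376,210,22,22),(143,300,26,20)),"blue":(BLU,(190,165,60,50),(260,170,40,40)),
"rdot":("r",(203,160,20,20),(285,190,18,18)),"gdot":("r",(350,172,15,15),(205,302,18,18))}
for k,(c,p,q) in B.items():
    o=[]
    for s,bx in((a,p),(b,q)):
        m=red(s) if c=="r" else mk(s,*c); o.append(blobs(s,m,bx))
    if None in o or any(x is None for x in o): print(k,o and [x is None for x in o]);continue
    X,e=tri(a,o[0][0],b,o[1][0])
    print(k,o[0][0].round(1),o[0][1],o[1][0].round(1),o[1][1],X.round(1),e.round(1))
    if k in("blue","grv"):
        for x in o: print(cv2.minAreaRect(x[2]))
print(hsv(a)[180:204:2,200:234:3].tolist())
E
```

```text
C [ 395.  178. 1016.]
C [ 753. -251.  828.]
cone [369.8 187.1] 184 [197.6 315.8] 247 [ 532.9 -118.8   77.3] 1.1
pad [347.9 219. ] 94 [182.4 279.6] 104 [455.4 -67.8  71.1] 1.5
grv [387.6 222.5] 244 [155.4 308. ] 155 [ 449.8 -153.2   92.5] 5.3
((387.3172607421875, 220.8931121826172), (20.963762283325195, 16.618331909179688), 86.633544921875)
((155.26922607421875, 309.15386962890625), (18.238801956176758, 11.178619384765625), 11.309932708740234)
blue [215.9 190. ] 183 [273.2 189. ] 142 [516.6 249.7  76.8] 2.2
((216.1000213623047, 189.7000274658203), (12.074766159057617, 18.335756301879883), 63.43495178222656)
((273.2743835449219, 189.0304718017578), (10.270133018493652, 15.902141571044922), 6.34019136428833)
rdot [208. 173.] 1 [292.  197.8] 4 [563.1 273.5  39.8] 1.3
gdot [356.8 179.7] 12 [213.  309.9] 20 [551.6 -90.4  67.9] 1.1
[[[173, 23, 147], [104, 17, 198], [104, 14, 197], [104, 14, 197], [106, 14, 197], [103, 16, 197], [105, 18, 195], [108, 45, 165], [103, 21, 190], [101, 11, 182], [14, 36, 141], [17, 34, 150]], [[162, 8, 152], [103, 15, 198], [103, 16, 196], [103, 16, 197], [105, 
[... 1352 characters left out ...]
 110], [108, 112, 116], [107, 159, 111], [108, 60, 64], [51, 23, 111], [52, 26, 148], [60, 18, 159], [104, 14, 195], [105, 13, 196]], [[158, 6, 166], [103, 16, 197], [104, 14, 195], [107, 67, 129], [110, 113, 72], [78, 18, 70], [53, 26, 129], [53, 22, 151], [87, 13, 178], [100, 12, 187], [105, 15, 198], [105, 16, 197]], [[158, 6, 166], [103, 15, 198], [105, 15, 198], [105, 19, 160], [64, 21, 98], [55, 22, 141], [63, 18, 160], [90, 10, 179], [103, 15, 198], [103, 16, 197], [105, 16, 196], [103, 16, 196]], [[150, 5, 168], [103, 16, 197], [103, 15, 198], [103, 16, 196], [63, 16, 158], [77, 13, 171], [103, 16, 195], [105, 16, 197], [105, 13, 196], [104, 14, 196], [104, 14, 196], [104, 14, 198]]]
```

```bash
cat >> meas.py <<'E'
def up(s,box,f=6):
    x,y,w,h=box;return cv2.cvtColor(cv2.resize(s["img"][y:y+h,x:x+w],None,fx=f,fy=f,interpolation=cv2.INTER_CUBIC),cv2.COLOR_RGB2HSV)
def cont(s,box,lo,hi,f=6,close=0):
    m=cv2.inRange(up(s,box,f),lo,hi)
    if close:m=cv2.morphologyEx(m,cv2.MORPH_CLOSE,np.ones((close,close)))
    c=max(cv2.findContours(m,0,cv2.CHAIN_APPROX_NONE)[0],key=cv2.contourArea)[:,0]
    return (c+.5)/f-.5+np.array(box[:2]),m
def rect(s,c,z):
    P=np.array([onz(s,u,z)[:2] for u in c],np.float32);return P,cv2.minAreaRect(P)
E
python3 - <<'E'
from meas import *
a,b=snap("top",5),snap("scene",5)
for nm,s,bx in(("top",a,(195,170,40,40)),("scene",b,(258,168,32,40))):
  for lo in((100,70,100),(100,90,122)):
    c,m=cont(s,bx,lo,(125,255,255),close=15); P,q=rect(s,c,80); print(nm,lo,q)
    cv2.imwrite(f"pics/m_{nm}{lo[2]}.png",m)
for z in(38,):
    c,m=cont(a,(185,145,65,80),(90,5,165),(125,50,255)); P,q=rect(a,c,z); print("plate",q); cv2.imwrite("pics/m_plate.png",m)
    ap=cv2.approxPolyDP(P.reshape(-1,1,2),5,True)[:,0]; print(ap.round(1).tolist())
    c,m=cont(a,(203,165,12,14),(0,60,90),(12,255,255));print("dot",onz(a,c.mean(0),38).round(1)); 
# bed
c,m=cont(a,(300,160,190,110),(50,60,20),(90,255,110));P,q=rect(a,c,15);print("bed",q)
# stage dark top
c,m=cont(a,(330,160,75,90),(0,0,40),(180,60,110),close=9);P,q=rect(a,c,65);print("stage",q);cv2.imwrite("pics/m_stage.png",m)
im=[cv2.resize(cv2.imread(f"pics/m_{n}.png"),(266,300)) for n in("top100","top122","scene122","plate","stage")]
cv2.imwrite("pics/c2.png",np.vstack([np.hstack(im[:3]),np.hstack(im[3:]+[im[4]])]))
E
```

```text
top (100, 70, 100) ((516.9312133789062, 249.03546142578125), (29.127859115600586, 48.36086654663086), 26.53730010986328)
top (100, 90, 122) ((517.0757446289062, 249.31558227539062), (27.11507797241211, 46.71108627319336), 26.150753021240234)
scene (100, 70, 100) ((517.1876220703125, 250.8896484375), (29.002098083496094, 48.25885009765625), 23.70809555053711)
scene (100, 90, 122) ((517.0532836914062, 251.02549743652344), (27.70221519470215, 44.681880950927734), 24.20844841003418)
plate ((533.7152099609375, 258.5267639160156), (129.6638641357422, 120.31736755371094), 26.23931884765625)
[[595.5, 278.79998779296875], [586.0999755859375, 295.5], [573.5999755859375, 288.79998779296875], [464.5, 290.3999938964844], [450.29998779296875, 282.79998779296875], [493.1000061035156, 194.5], [507.29998779296875, 192.39999389648438], [509.79998779296875, 180.0], [529.5, 191.8000030517578], [526.0, 197.89999389648438], [513.2000122070312, 193.0], [519.9000244140625, 208.5], [515.7999877929688, 218.6999969482422], [502.29998779296875, 223.6999969482422], [487.6000061035156, 262.8999938964844], [524.2000122070312, 281.1000061035156], [545.7999877929688, 242.10000610351562], [548.0, 223.5]]
dot [563.8 272.6  38. ]
bed ((464.21893310546875, -272.45733642578125), (282.7760314941406, 195.8909912109375), 85.57135009765625)
stage ((492.2991943359375, -124.74773406982422), (139.55123901367188, 219.3057403564453), 84.50942993164062)
```

View pics/c2.png

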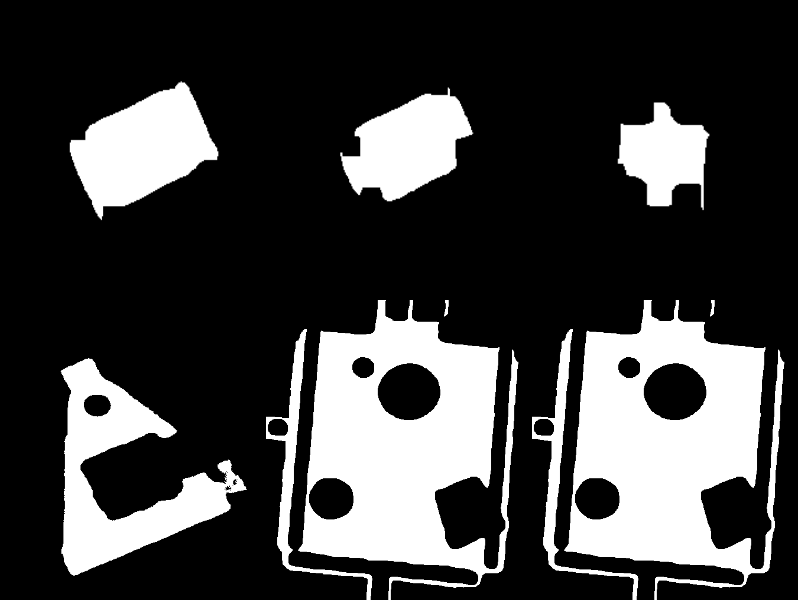

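Fixture: block centre is about (517, 250), its top near z 80, yaw about 26°. The two views agree to about 2 mm. Grinder yaw is about -4.5°. I'll add a move calculator and go above the block.

```bash
cat > go.py <<'E'
import sys
from h import *
from scipy.spatial.transform import Rotation as Ro
def go(x,y,z,yaw):
    s=status.sense();R=Ro.from_euler("xyz",s["tcp_rot"],degrees=True);T=Ro.from_euler("xyz",[180,0,yaw],degrees=True)
    print("at",s["tool_pos"].round(1),s["tcp_rot"].round(2),"F",s["ft_force"].round(2))
    print("cm",(R.inv().apply(np.array([x,y,z])-s["tool_pos"])/10).round(3),"rad",(R.inv()*T).as_rotvec().round(4))
if __name__=="__main__": go(*map(float,sys.argv[1:]))
E
python3 go.py 517 250 150 116
```

```text
at [215.7 559.9 231.3] [-180.     -0.    158.93] F [-1.18 -0.05 -0.16]
cm [-39.257 -18.081   8.129] rad [-0.     -0.      0.7492]
```

```bash
python3 -m handwheel '{"series": [[[-4,-1.8,0,0,0,0.08,1],[-9,-4,0,0,0,0.17,1],[-14,-6.4,0,0,0,0.26,1],[-19,-8.7,0,0,0,0.35,1],[-24,-11,0,0,0,0.44,1],[-29,-13.3,1,0,0,0.53,1],[-34,-15.6,3,0,0,0.62,1],[-37,-17,5,0,0,0.7,1],[-39.26,-18.08,8,0,0,0.749,1],[-39.26,-18.08,8.1,0,0,0.749,1],[-39.26,-18.08,8.1,0,0,0.749,1],[-39.26,-18.08,8.1,0,0,0.749,1]]]}' 40; python3 go.py 517 250 46 116; python3 - <<'E'
from h import *
for n in("top","scene"):
    s=snap(n,2); cv2.imwrite(f"pics/{n}_b.png",s["img"][...,::-1])
    print(n,proj(s,status.sense()["tool_pos"]))
E
```

```text
time: 2.9
tool_pos: [517.3, 251.2, 151.9]
tcp_rot: [179.9, -0.0, 116.1]
ft_force: [0.0, 0.1, 1.2]
finger_gap: 85.1
grip_force: 0.0
at [517.3 251.2 151.9] [179.87  -0.   116.11] F [0.02 0.06 1.16]
cm [-0.092 -0.104 10.589] rad [ 0.0023 -0.      0.0018]
top [212.63083952 184.78602077]
scene [274.19771355 170.80530201]
```

```bash
python3 -m handwheel '{"series": [[[-0.05,-0.1,3,0,0,0,1],[-0.05,-0.1,6,0,0,0,1],[-0.05,-0.1,8.5,0,0,0,1],[-0.05,-0.1,10,0,0,0,1],[-0.05,-0.1,10.5,0,0,0,1],[-0.05,-0.1,10.5,0,0,0,1],[-0.05,-0.1,10.5,0,0,0,0.6]]]}' 40; python3 - <<'E'
from h import *
s=snap("top",2);t=snap("scene",2)
f=lambda s,x,y,w,h:cv2.resize(s["img"][y:y+h,x:x+w,::-1],(400,300),interpolation=cv2.INTER_CUBIC)
cv2.imwrite("pics/c3.png",np.hstack([f(s,155,130,120,90),f(t,225,150,108,81)]))
E
```

```text
time: 3.98
tool_pos: [517.3, 249.5, 46.6]
tcp_rot: [179.9, 0.0, 116.0]
ft_force: [-0.1, 1.0, 0.4]
finger_gap: 70.2
grip_force: 0.0
```

View pics/c3.png

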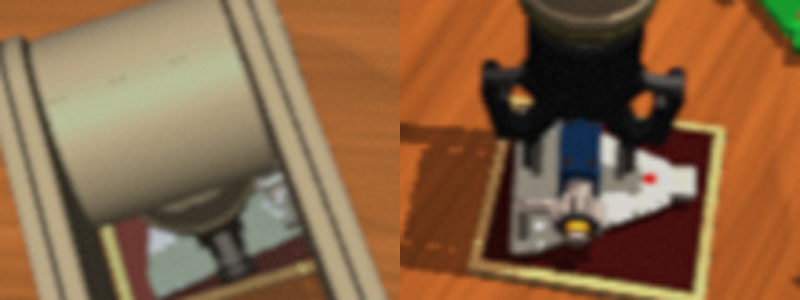

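The fingers straddle the block in the scene view (at 580,150 in the crop). The arm hides the fixture in the top view. Closing now, then a slow lift.

```bash
python3 -m handwheel '{"series": [[[0,0,0,0,0,0,0.4],[0,0,0,0,0,0,0.25],[0,0,0,0,0,0,0.2],[0,0,0,0,0,0,0.2],[0,0,0,0,0,0,0.2],[0,0,0,0,0,0,0.2],[0,0,0,0,0,0,0.2]]]}' 45;  python3 -m handwheel '{"series": [[[0,0,-0.2,0,0,0,0.2],[0,0,-0.5,0,0,0,0.2],[0,0,-1,0,0,0,0.2],[0,0,-1.5,0,0,0,0.2],[0,0,-2,0,0,0,0.2],[0,0,-3,0,0,0,0.2],[0,0,-3,0,0,0,0.2],[0,0,-3,0,0,0,0.2]]]}'
```

```text
time: 5.05
tool_pos: [517.5, 249.6, 46.0]
tcp_rot: [179.9, 0.0, 116.0]
ft_force: [5.7, 2.6, 2.0]
finger_gap: 29.5
grip_force: 50.2
time: 6.05
tool_pos: [516.4, 249.1, 75.4]
tcp_rot: [180.0, 0.0, 116.0]
ft_force: [-0.0, 0.1, -8.0]
finger_gap: 29.0
grip_force: 49.5
```

```bash
cat > cone.py <<'E'
from meas import *
a,b=snap("top",3),snap("scene",3)
def cen(s,bx,lo,hi):
    c,m=cont(s,bx,lo,hi,8); (u,v),_=cv2.minEnclosingCircle(c.astype(np.float32)); M=cv2.moments(c.astype(np.float32)); return np.array([M["m10"]/M["m00"],M["m01"]/M["m00"]])
for n,s,p,q in(("top",a,(355,174,30,28),(338,209,20,20)),("scene",b,(184,300,28,30),(172,269,21,21))):
    K=onz(s,cen(s,p,(18,110,90),(34,255,255)),76.5);P=onz(s,cen(s,q,(0,0,150),(180,70,255)),68.8)
    v=(P-K)[:2];yaw=np.degrees(np.arctan2(v[1],v[0])-np.arctan2(45,-82))
    print(n,K.round(1),P.round(1),np.hypot(*v).round(1),yaw.round(2))
    for w in(-4.5,):
        Y=np.radians(w);e=np.array([np.cos(Y),np.sin(Y)]);f=np.array([-e[1],e[0]]);print(" origin from cone",(K[:2]-52*e).round(1),"from pad",(P[:2]+30*e-45*f).round(1))
# bed edges: green-to-wood border lines
for nm,rows in(("upper",(160,200)),("lower",(235,275))):
    pts=[]
    for u in list(range(322,355,3))+list(range(405,425,3)):
        h=hsv(a)[rows[0]:rows[1],u,0].astype(int);g=np.where((h>50)&(h<95))[0]
        if len(g):pts.append(onz(a,(u,rows[0]+(g[0] if nm=="upper" else g[-1])),12)[:2])
    l=cv2.fitLine(np.array(pts,np.float32),cv2.DIST_HUBER,0,.01,.01).ravel();print(nm,len(pts),np.degrees(np.arctan2(-l[0],l[1])).round(2))
# tongue dot now
for n,s,bx in(("top",a,(195,150,30,40)),("scene",b,(270,170,40,30))):
    o=blobs(s,mk(s,(0,110,90),(8,255,255))|mk(s,(172,110,90),(180,255,255)),bx);print(n,None if o is None else (o[0],o[1],onz(s,o[0],67.4).round(1)))
print(status.sense()["tool_pos"])
E
python3 cone.py
```

```text
top [ 532.6 -119.5   76.5] [454.8 -68.9  68.8] 92.8 -4.28
 origin from cone [ 480.8 -115.5] from pad [ 481.2 -116.1]
scene [ 533.4 -118.5   76.5] [454.7 -66.8  68.8] 94.1 -4.57
 origin from cone [ 481.6 -114.4] from pad [ 481.1 -114. ]
upper 13 -4.41
lower 18 -4.57
top None
scene (array([292. , 191.5]), np.int32(6), array([561.4, 273.6,  67.4]))
[516.17809941 249.04722777  74.98705004]
```

```bash
python3 -m handwheel '{"series": [[[0,0,-2.5,0,0,0,0.2],[0,0,-5,0,0,0,0.2],[0,0,-7.5,0,0,0,0.2],[0,0,-10,0,0,0,0.2],[0,0,-10.5,0,0,0,0.2],[0,0,-10.5,0,0,0,0.2]]]}'; python3 go.py 481.2 -115 160 85.5
```

```text
time: 7.1
tool_pos: [516.3, 249.1, 179.8]
tcp_rot: [-180.0, -0.0, 116.0]
ft_force: [-0.3, -0.7, -6.9]
finger_gap: 29.6
grip_force: 49.5
at [516.3 249.1 179.8] [-179.99   -0.    116.01] F [-0.31 -0.71 -6.92]
cm [-31.182 -19.122   1.984] rad [-1.000e-04  0.000e+00  5.325e-01]
```

```bash
python3 -m handwheel '{"series": [[[-1.5,-1,0,0,0,0.03,0.2],[-4.5,-2.8,0,0,0,0.08,0.2],[-8,-5,0,0,0,0.14,0.2],[-12,-7.4,0,0,0,0.2,0.2],[-16,-9.8,0,0,0,0.27,0.2],[-20,-12.2,0,0,0,0.34,0.2],[-24,-14.6,0,0,0,0.4,0.2],[-27.5,-16.8,0,0,0,0.46,0.2],[-30,-18.4,0,0,0,0.51,0.2],[-31.2,-19.1,0,0,0,0.5325,0.2],[-31.2,-19.1,1,0,0,0.5325,0.2],[-31.2,-19.1,2,0,0,0.5325,0.2]]]}';python3 -m handwheel '{"series": [[[0,0,0.5,0,0,0,0.2],[0,0,1.5,0,0,0,0.2],[0,0,2.5,0,0,0,0.2],[0,0,3,0,0,0,0.2],[0,0,3,0,0,0,0.2],[0,0,3,0,0,0,0.2]]]}'; python3 go.py 481.2 -115 120 85.5;python3 - <<'E'
from h import *
s=snap("top",3);t=snap("scene",3)
f=lambda s,x,y,w,h:cv2.resize(s["img"][y:y+h,x:x+w,::-1],(400,300),interpolation=cv2.INTER_CUBIC)
cv2.imwrite("pics/c4.png",np.hstack([f(s,310,120,160,120),f(t,130,220,144,108)]))
E
```

```text
time: 8.6
tool_pos: [481.2, -114.2, 159.0]
tcp_rot: [-179.9, -0.0, 85.5]
ft_force: [-0.0, 0.5, -7.4]
finger_gap: 29.3
grip_force: 49.4
time: 9.35
tool_pos: [481.8, -115.2, 130.7]
tcp_rot: [180.0, 0.0, 85.5]
ft_force: [-0.0, -0.0, -6.6]
finger_gap: 29.0
grip_force: 49.2
at [ 481.8 -115.2  130.7] [1.7996e+02 1.0000e-02 8.5500e+01] F [-0.03 -0.02 -6.62]
cm [ 0.012 -0.067  1.068] rad [ 0.0007  0.0002 -0.    ]
```

View pics/c4.png

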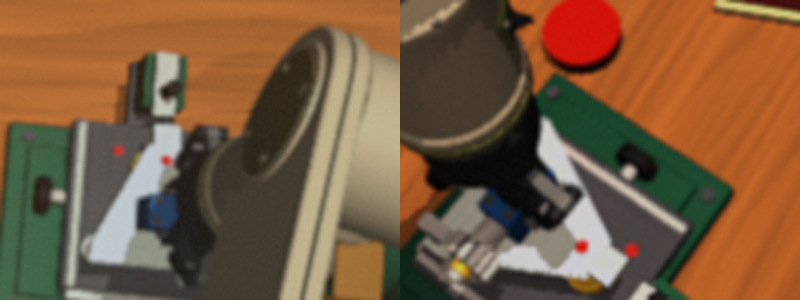

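The tongue points to the catch, with the dot at crop (166,160) in top and (581,246) in scene. Next I triangulate the dot against the cone.

```bash
cat > dot.py <<'E'
from meas import *
a,b=snap("top",4),snap("scene",4)
p=status.sense()["tool_pos"];Y=np.radians(-4.5);e=np.array([np.cos(Y),np.sin(Y)]);f=np.array([-e[1],e[0]])
us=[]
for n,s,g,kc in(("top",a,(371,178,11,12),(532.6,-119.5)),("scene",b,(188,301,14,14),(533.4,-118.5))):
    h=hsv(s);w=np.zeros(h.shape[:2]);x,y,ww,hh=g
    I=s["img"].astype(float);ex=np.clip(I[...,0]-I[...,1:].max(2)-25,0,None)[y:y+hh,x:x+ww]
    yy,xx=np.mgrid[y:y+hh,x:x+ww];u=np.array([(ex*xx).sum(),(ex*yy).sum()])/ex.sum();us.append(u)
    X=onz(s,u,p[2]-32+24)
    d=X[:2]-p[:2];c=X[:2]-np.array(kc)
    print(n,u.round(2),X.round(1),"rel tcp",(d@e).round(1),(d@f).round(1),"rel cone",(c@e).round(1),(c@f).round(1))
print(tri(a,us[0],b,us[1]),p)
E
python3 dot.py
```

```text
top [376.05 183.89] [ 533.6 -119.3  122.3] rel tcp 52.2 -0.2 rel cone 1.0 0.2
scene [194.92 308.25] [ 533.3 -116.6  122.3] rel tcp 51.7 2.5 rel cone -0.2 1.9
(array([ 533.70197817, -117.69283184,  125.54099881]), np.float64(1.6308232634735005)) [ 481.56496118 -115.03618796  130.30043341]
```

Tool x is grinder +y and tool y is grinder +x. On average the dot sits about +1 mm in y and +0.4 mm in x from the cone, so I correct for that and lower to just above contact.

```bash
python3 -m handwheel '{"series": [[[-0.1,-0.04,0.4,0,0,0,0.2],[-0.1,-0.04,0.9,0,0,0,0.2],[-0.1,-0.04,1.4,0,0,0,0.2],[-0.1,-0.04,1.8,0,0,0,0.2],[-0.1,-0.04,2.1,0,0,0,0.2],[-0.1,-0.04,2.3,0,0,0,0.2],[-0.1,-0.04,2.4,0,0,0,0.2],[-0.1,-0.04,2.4,0,0,0,0.2],[-0.1,-0.04,2.4,0,0,0,0.2]]]}';python3 -m handwheel '{"series": [[[0,0,0,0,0,0,0.2],[0,0,0.05,0,0,0,0.2],[0,0,0.05,0,0,0,0.2],[0,0,0.1,0,0,0,0.2],[0,0,0.1,0,0,0,0.2],[0,0,0.1,0,0,0,0.2]]]}'; python3 -c "
from h import *
print(status.sense()['wrist_torque'])"
```

```text
time: 11.18
tool_pos: [481.2, -116.1, 106.5]
tcp_rot: [180.0, 0.0, 85.5]
ft_force: [0.3, 0.0, -6.2]
finger_gap: 29.4
grip_force: 49.3
time: 11.92
tool_pos: [481.1, -116.0, 105.3]
tcp_rot: [-180.0, -0.0, 85.5]
ft_force: [-0.1, 1.0, -6.5]
finger_gap: 29.3
grip_force: 49.3
[-0.01001869  0.02444485  0.06848705]
```

```bash
cat > f.sh <<'E'
python3 -c "
from h import *
s=status.sense();print('W',s['tool_pos'].round(2),s['ft_force'].round(2),s['wrist_torque'].round(3),s['tcp_rot'].round(2))"
E
python3 -m handwheel '{"series": [[[0,0,0.05,0,0,0,0.2],[0,0,0.1,0,0,0,0.2],[0,0,0.1,0,0,0,0.2],[0,0,0.1,0,0,0,0.2]]]}'|sed -n 4p; bash f.sh
python3 -m handwheel '{"series": [[[0,0,0.05,0,0,0,0.2],[0,0,0.1,0,0,0,0.2],[0,0,0.1,0,0,0,0.2],[0,0,0.1,0,0,0,0.2]]]}'|sed -n 4p; bash f.sh
python3 -m handwheel '{"series": [[[0,0,0.05,0,0,0,0.2],[0,0,0.05,0,0,0,0.2],[0,0,0.05,0,0,0,0.2]]]}'|sed -n 4p; bash f.sh
```

```text
ft_force: [-0.8, -0.6, -6.9]
W [ 481.07 -116.01  104.29] [-0.8  -0.57 -6.88] [-0.011  0.037 -0.005] [-180.     0.    85.5]
ft_force: [-0.4, 1.0, -7.3]
W [ 481.08 -116.01  103.31] [-0.4   1.04 -7.31] [ 0.023 -0.012  0.016] [180.   -0.   85.5]
ft_force: [0.0, 0.5, -7.3]
W [ 481.05 -116.01  102.78] [ 0.05  0.49 -7.3 ] [0.046 0.032 0.009] [-180.     0.    85.5]
```

```bash

for i in 1; do python3 -m handwheel '{"series": [[[0,0,0.05,0,0,0,0.2],[0,0,0.05,0,0,0,0.2],[0,0,0.05,0,0,0,0.2]]]}'|sed -n 4p; bash f.sh
python3 -m handwheel '{"series": [[[0,0,0.05,0,0,0,0.2],[0,0,0.05,0,0,0,0.2],[0,0,0.05,0,0,0,0.2]]]}'|sed -n 4p; bash f.sh; done
```

```text
ft_force: [-0.1, -0.4, -6.8]
W [ 481.05 -116.01  102.28] [-0.08 -0.4  -6.77] [-0.003 -0.005  0.003] [-180.    -0.    85.5]
ft_force: [0.3, -0.5, -7.6]
W [ 481.06 -116.    101.77] [ 0.31 -0.47 -7.58] [-0.025  0.032  0.003] [-180.    -0.    85.5]
```

```bash

python3 -m handwheel '{"series": [[[0,0,0.03,0,0,0,0.2],[0,0,0.03,0,0,0,0.2],[0,0,0.03,0,0,0,0.2]]]}'|sed -n 4p; bash f.sh
python3 -m handwheel '{"series": [[[0,0,0.03,0,0,0,0.2],[0,0,0.03,0,0,0,0.2],[0,0,0.03,0,0,0,0.2]]]}'|sed -n 4p; bash f.sh
```

```text
ft_force: [0.5, -1.6, -8.1]
W [ 481.07 -116.    101.5 ] [ 0.47 -1.62 -8.05] [ 0.021 -0.013 -0.009] [-180.    -0.    85.5]
ft_force: [-0.3, 0.5, -7.1]
W [ 481.09 -116.    101.19] [-0.32  0.5  -7.13] [-0.004  0.049 -0.046] [180.    0.   85.5]
```

```bash

python3 -m handwheel '{"series": [[[0,0,0.03,0,0,0,0.2],[0,0,0.03,0,0,0,0.2],[0,0,0.03,0,0,0,0.2]]]}'|sed -n 4p; bash f.sh
python3 -m handwheel '{"series": [[[0,0,0.02,0,0,0,0.2],[0,0,0.02,0,0,0,0.2],[0,0,0.02,0,0,0,0.2]]]}'|sed -n 4p; bash f.sh
```

```text
ft_force: [-0.4, -0.6, -5.9]
W [ 481.16 -116.03  101.05] [-0.44 -0.61 -5.94] [ 0.038  0.175 -0.016] [179.99   0.    85.5 ]
ft_force: [-2.6, 1.0, -1.3]
W [ 481.17 -116.02  100.94] [-2.63  1.05 -1.25] [ 0.118  0.312 -0.013] [179.99   0.    85.5 ]
```

```bash
cat > avg.py <<'E'
from h import *
L=[]
for i in range(5): eyes.snapshot("scene");s=status.sense();L.append(np.r_[s['tool_pos'],s['ft_force'],s['wrist_torque']*100])
m=np.mean(L,0);Y=np.radians(4.5);c,n=np.cos(Y),np.sin(Y)
g=lambda v:np.array([c*v[0]-n*v[1],n*v[0]+c*v[1],v[2]]).round(2)
print("pos",m[:3].round(2),"F grinder",g(m[3:6]),"T Ncm grinder",g(m[6:]))
E
python3 avg.py
python3 -m handwheel '{"series": [[[0,0,0.02,0,0,0,0.2],[0,0,0.02,0,0,0,0.2],[0,0,0.02,0,0,0,0.2]]]}'|sed -n 4p; python3 avg.py
```

```text
pos [ 481.18 -116.02  100.92] F grinder [-2.17  1.18 -0.86] T Ncm grinder [11.73 41.82 -1.85]
ft_force: [-4.4, 3.3, 4.6]
pos [ 481.22 -116.03  100.83] F grinder [-4.99  1.77  4.72] T Ncm grinder [20.21 79.22  1.22]
```

Contact is near z 101.1, and the sideways force on the tool points to grinder -x with slight +y. So the ball is on the +x wall. I'll lift 1 mm, shift that way and feel again.

```bash

python3 -m handwheel '{"series": [[[0,0,-0.1,0,0,0,0.2],[0.02,-0.08,-0.1,0,0,0,0.2],[0.02,-0.08,-0.1,0,0,0,0.2],[0.02,-0.08,-0.05,0,0,0,0.2],[0.02,-0.08,-0.03,0,0,0,0.2],[0.02,-0.08,-0.03,0,0,0,0.2],[0.02,-0.08,-0.03,0,0,0,0.2]]]}'|sed -n 4p; python3 avg.py
python3 -m handwheel '{"series": [[[0,0,0.03,0,0,0,0.2],[0,0,0.03,0,0,0,0.2],[0,0,0.03,0,0,0,0.2]]]}'|sed -n 4p; python3 avg.py
```

```text
ft_force: [0.1, -0.8, -3.0]
pos [ 480.38 -115.83  100.94] F grinder [-0.06 -1.36 -2.1 ] T Ncm grinder [-24.41 -16.42  -4.91]
ft_force: [-0.7, -2.1, 3.1]
pos [ 480.44 -115.84  100.83] F grinder [-2.88 -1.4   4.55] T Ncm grinder [-23.49  28.73  -2.84]
```

The side forces and moments changed sign, so home lies in between. I'll lift and try the midpoint.

```bash

python3 -m handwheel '{"series": [[[0,0,-0.1,0,0,0,0.2],[-0.01,0.035,-0.1,0,0,0,0.2],[-0.01,0.035,-0.1,0,0,0,0.2],[-0.01,0.035,-0.05,0,0,0,0.2],[-0.01,0.035,-0.03,0,0,0,0.2],[-0.01,0.035,-0.03,0,0,0,0.2],[-0.01,0.035,-0.03,0,0,0,0.2]]]}'|sed -n 4p; python3 avg.py
python3 -m handwheel '{"series": [[[0,0,0.03,0,0,0,0.2],[0,0,0.03,0,0,0,0.2],[0,0,0.03,0,0,0,0.2]]]}'|sed -n 4p; python3 avg.py
```

```text
ft_force: [-3.6, -0.3, 2.0]
pos [ 480.52 -115.83  100.85] F grinder [-4.01 -1.22  2.63] T Ncm grinder [-18.11  50.2   -5.51]
ft_force: [-6.1, -0.4, 5.1]
pos [ 480.59 -115.86  100.79] F grinder [-5.52 -0.76  5.14] T Ncm grinder [-14.02  79.89  -7.63]
```

```bash
sed -i 's/range(5)/range(3)/' avg.py
python3 -m handwheel '{"series": [[[0,0,-0.1,0,0,0,0.2],[0,0,-0.2,0,0,0,0.2],[0,0.05,-0.2,0,0,0,0.2],[0,0.105,-0.2,0,0,0,0.2],[0,0.105,-0.2,0,0,0,0.2]]]}'|sed -n 4p; python3 avg.py
python3 -m handwheel '{"series": [[[0,0,0.06,0,0,0,0.2],[0,0,0.12,0,0,0,0.2],[0,0,0.12,0,0,0,0.2],[0,0,0.12,0,0,0,0.2]]]}'|sed -n 4p; python3 avg.py
python3 -m handwheel '{"series": [[[0,0,-0.12,0,0,0,0.2],[0,-0.1,-0.12,0,0,0,0.2],[0,-0.2,-0.12,0,0,0,0.2],[0,-0.2,-0.06,0,0,0,0.2],[0,-0.2,0,0,0,0,0.2],[0,-0.2,0,0,0,0,0.2],[0,-0.2,0,0,0,0,0.2]]]}'|sed -n 4p; python3 avg.py
```

```text
ft_force: [1.0, -0.5, -7.0]
pos [ 481.62 -115.87  102.37] F grinder [-0.52 -0.41 -7.49] T Ncm grinder [ 3.23 -0.92  1.37]
ft_force: [-0.5, 0.3, -6.3]
pos [ 481.72 -115.95  101.35] F grinder [-0.39  0.51 -6.  ] T Ncm grinder [6.   1.86 0.02]
ft_force: [-0.4, -0.6, -5.5]
pos [ 479.81 -115.85  101.39] F grinder [ 0.08 -0.33 -5.89] T Ncm grinder [-1.75 -9.83 -1.04]
```

```bash

python3 -m handwheel '{"series": [[[0,0,-0.12,0,0,0,0.2],[0.05,0.05,-0.12,0,0,0,0.2],[0.1,0.095,-0.12,0,0,0,0.2],[0.1,0.095,-0.06,0,0,0,0.2],[0.1,0.095,0,0,0,0,0.2],[0.1,0.095,0,0,0,0,0.2],[0.1,0.095,0,0,0,0,0.2]]]}'|sed -n 4p; python3 avg.py
python3 -m handwheel '{"series": [[[0,0,-0.12,0,0,0,0.2],[-0.1,0,-0.12,0,0,0,0.2],[-0.2,0,-0.12,0,0,0,0.2],[-0.2,0,-0.06,0,0,0,0.2],[-0.2,0,0,0,0,0,0.2],[-0.2,0,0,0,0,0,0.2],[-0.2,0,0,0,0,0,0.2]]]}'|sed -n 4p; python3 avg.py
```

```text
ft_force: [-0.6, -0.4, -3.9]
pos [ 480.85 -114.96  101.48] F grinder [-0.86 -0.04 -3.68] T Ncm grinder [-2.99 -0.56  2.82]
ft_force: [-0.4, -0.9, -4.6]
pos [ 480.57 -116.87  101.36] F grinder [-0.99  0.11 -5.53] T Ncm grinder [-6.73 19.05 -2.74]
```

Contact is symmetric for ±1 mm offsets, giving a home TCP of about (480.7, -115.95) at z about 100.75. I'll go to that centre and lower.

```bash

python3 -m handwheel '{"series": [[[0,0,-0.1,0,0,0,0.2],[0.05,0,-0.1,0,0,0,0.2],[0.095,0,-0.1,0,0,0,0.2],[0.095,0,-0.05,0,0,0,0.2],[0.095,0,0,0,0,0,0.2],[0.095,0,0,0,0,0,0.2]]]}'|sed -n 4p; python3 avg.py
python3 -m handwheel '{"series": [[[0,0,0.03,0,0,0,0.2],[0,0,0.03,0,0,0,0.2],[0,0,0.03,0,0,0,0.2]]]}'|sed -n 4p; python3 avg.py
python3 -m handwheel '{"series": [[[0,0,0.03,0,0,0,0.2],[0,0,0.03,0,0,0,0.2],[0,0,0.03,0,0,0,0.2]]]}'|sed -n 4p; python3 avg.py
```

```text
ft_force: [-0.6, 0.2, -6.9]
pos [ 480.61 -115.91  101.27] F grinder [ 0.22 -0.1  -7.4 ] T Ncm grinder [ 2.34 -0.38 -0.45]
ft_force: [-0.8, -0.7, -6.9]
pos [ 480.68 -115.94  101.06] F grinder [-0.37 -0.1  -6.59] T Ncm grinder [ 1.16 -0.88  0.09]
ft_force: [-1.1, 0.3, -3.7]
pos [ 480.74 -115.96  100.9 ] F grinder [-1.42 -0.2  -3.3 ] T Ncm grinder [ 0.14 18.75 -0.47]
```

```bash

python3 -m handwheel '{"series": [[[0,0,0.02,0,0,0,0.2],[0,0,0.03,0,0,0,0.2],[0,0,0.03,0,0,0,0.2]]]}'|sed -n 4p; python3 avg.py; python3 -c "
from h import *
s=status.sense();print(s['time'],s['tcp_rot'],s['grip_force'])"
```

```text
ft_force: [-3.2, 0.9, 1.7]
pos [ 480.77 -115.98  100.77] F grinder [-4.23  0.44  3.77] T Ncm grinder [ 9.51 60.82 -2.71]
26.9 [1.79980559e+02 8.77347539e-03 8.55055981e+01] 50.622097849845886
```

```bash

python3 -m handwheel '{"series": [[[0,0,-0.1,0,0,0,0.2],[0,0,-0.14,0,0,0,0.2],[0.005,-0.018,-0.14,0,0,0,0.2],[0.005,-0.018,-0.1,0,0,0,0.2],[0.005,-0.018,-0.06,0,0,0,0.2],[0.005,-0.018,-0.03,0,0,0,0.2],[0.005,-0.018,-0.03,0,0,0,0.2],[0.005,-0.018,-0.03,0,0,0,0.2]]]}'|sed -n 4p; python3 avg.py
python3 -m handwheel '{"series": [[[0,0,0.02,0,0,0,0.2],[0,0,0.02,0,0,0,0.2],[0,0,0.02,0,0,0,0.2]]]}'|sed -n 4p; python3 avg.py
```

```text
ft_force: [-1.7, 0.0, -1.7]
pos [ 480.52 -115.9   100.91] F grinder [-2.28 -0.43 -0.78] T Ncm grinder [-5.42 30.22 -1.83]
ft_force: [-4.3, 0.1, 3.7]
pos [ 480.57 -115.91  100.79] F grinder [-5.04  0.56  5.04] T Ncm grinder [-3.11 64.67 -3.8 ]
```

```bash

python3 -m handwheel '{"series": [[[0,0,-0.1,0,0,0,0.2],[0,0,-0.14,0,0,0,0.2],[-0.003,0.028,-0.14,0,0,0,0.2],[-0.003,0.028,-0.1,0,0,0,0.2],[-0.003,0.028,-0.05,0,0,0,0.2],[-0.003,0.028,-0.02,0,0,0,0.2],[-0.003,0.028,-0.02,0,0,0,0.2],[-0.003,0.028,-0.02,0,0,0,0.2]]]}'|sed -n 4p; python3 avg.py
```

```text
ft_force: [-3.1, -0.1, -1.0]
pos [ 480.69 -115.9   100.85] F grinder [-3.7   0.12  0.1 ] T Ncm grinder [-1.82 52.78 -5.21]
```

```bash

python3 -m handwheel '{"series": [[[0,0,-0.08,0,0,0,0.2],[0,0,-0.12,0,0,0,0.2],[0,-0.014,-0.12,0,0,0,0.2],[0,-0.014,-0.08,0,0,0,0.2],[0,-0.014,-0.03,0,0,0,0.2],[0,-0.014,0,0,0,0,0.2],[0,-0.014,0.01,0,0,0,0.2],[0,-0.014,0.01,0,0,0,0.2]]]}'|sed -n 4p; python3 avg.py
```

```text
ft_force: [-1.3, 0.1, -2.2]
pos [ 480.71 -115.93  100.87] F grinder [-2.85  0.45 -1.52] T Ncm grinder [ 8.1  34.24 -5.26]
```

This is the lowest-contact position, with a balanced load. Now I ease the grip, open and look.

```bash

python3 -m handwheel '{"series": [[[0,0,0,0,0,0,0.2],[0,0,0,0,0,0,0.2],[0,0,0,0,0,0,0.2]]]}' 25|sed -n 4,6p; python3 avg.py
python3 -m handwheel '{"series": [[[0,0,0,0,0,0,0.38],[0,0,0,0,0,0,0.42],[0,0,0,0,0,0,0.5],[0,0,0,0,0,0,0.6],[0,0,0,0,0,0,0.6]]]}'; python3 -c "
from dot import *"
```

```text
ft_force: [-2.5, 1.4, 0.6]
finger_gap: 29.4
grip_force: 50.2
pos [ 480.72 -115.95  100.83] F grinder [-3.23  0.57  1.8 ] T Ncm grinder [ 5.63 44.84 -2.41]
time: 32.02
tool_pos: [480.6, -115.9, 100.6]
tcp_rot: [180.0, -0.0, 85.5]
ft_force: [0.2, 0.3, 0.0]
finger_gap: 51.3
grip_force: 0.0
top [372.2  186.02] [ 532.9 -120.1   92.6] rel tcp 52.5 -0.1 rel cone 0.3 -0.6
scene [196.41 312.74] [ 532.1 -117.1   92.6] rel tcp 51.5 2.8 rel cone -1.4 1.3
(array([ 532.80047871, -118.32119266,   96.68741753]), np.float64(1.408757960213934)) [ 480.59365562 -115.90310723  100.60385502]
```

Released, with zero residual force. Next I raise the arm, measure the knob and move to its +x side with the fingers shut.

```bash

python3 -m handwheel '{"series": [[[0,0,-0.5,0,0,0,0.6],[0,0,-1.5,0,0,0,0.6],[0,0,-3,0,0,0,0.6],[0,0,-6,0,0,0,0.6],[0,0,-9,0,0,0,0.6],[0,0,-10,0,0,0,0.3],[0,0,-10,0,0,0,0.1],[0,0,-10,0,0,0,0]]]}' 25|sed -n 1,4p; python3 - <<'E'
from meas import *
a,b=snap("top",3),snap("scene",3)
X=np.array([601.8,-124.5,116]);pa,pb=proj(a,X),proj(b,X);print(pa,pb)
us=[]
for s,p in((a,pa),(b,pb)):
    g=s["img"].max(2).astype(float);x,y=(p-8).astype(int);w=np.clip(60-g[y:y+17,x:x+17],0,None)
    n,l,st,c=cv2.connectedComponentsWithStats((w>8).astype(np.uint8));print([(st[i,4],(c[i]+[x,y]).round(1).tolist()) for i in range(1,n)])
f=lambda s,p:cv2.resize(s["img"][int(p[1])-24:int(p[1])+36,int(p[0])-40:int(p[0])+40,::-1],(400,300),interpolation=cv2.INTER_CUBIC)
cv2.imwrite("pics/c5.png",np.hstack([f(a,pa),f(b,pb)]))
E
python3 go.py 633.7 -127 180 85.5
```

```text
time: 33.42
tool_pos: [479.9, -115.7, 199.3]
tcp_rot: [-179.9, -0.0, 85.5]
ft_force: [-0.9, 0.5, 0.4]
[377.13712522 155.2255999 ] [222.07661404 329.93939054]
[(np.int32(9), [376.1, 156.3]), (np.int32(1), [369.0, 163.0])]
[(np.int32(1), [227.0, 321.0]), (np.int32(41), [222.4, 329.0])]
at [ 480.3 -115.8  199.9] [-1.7994e+02 -2.0000e-02  8.5500e+01] F [ 0.08 -0.48  0.14]
cm [ 0.087 15.385  1.977] rad [-0.0011 -0.0003  0.    ]
```

View pics/c5.png

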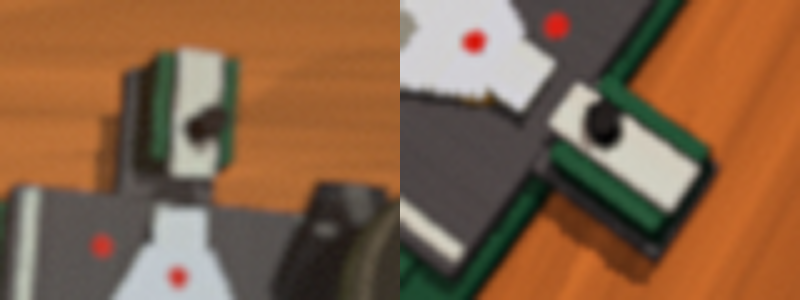

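The knob sits within 1 px of prediction (crop 203,127 and 603,125), and the tongue lies in line with the catch. Moving beyond the knob and down.

```bash

python3 -m handwheel '{"series": [[[0,3,0,0,0,0,0],[0,7,0,0,0,0,0],[0,11,0,0,0,0,0],[0,14,0,0,0,0,0],[0,15.6,0,0,0,0,0],[0,15.6,2,0,0,0,0],[0,15.6,5,0,0,0,0],[0,15.6,7.5,0,0,0,0],[0,15.6,8.7,0,0,0,0],[0,15.6,9,0,0,0,0],[0,15.6,9,0,0,0,0]]]}' ; python3 - <<'E'
from h import *
b=snap("scene",2);cv2.imwrite("pics/c6.png",cv2.resize(b["img"][290:362,185:281,::-1],(640,480),interpolation=cv2.INTER_CUBIC))
E
```

```text
time: 35.1
tool_pos: [636.4, -128.3, 111.3]
tcp_rot: [179.9, 0.0, 85.5]
ft_force: [-0.4, 0.1, -0.2]
finger_gap: -0.3
grip_force: 0.0
```

View pics/c6.png

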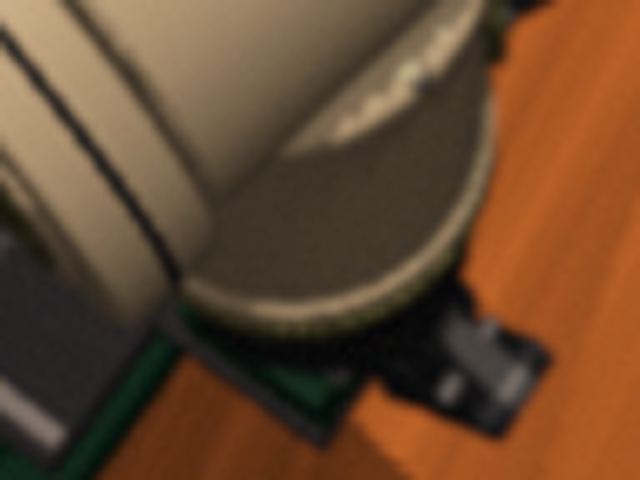

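The gripper is beyond the catch at the lower right, and the arm hides the knob. Pushing toward -x by feel.

```bash

python3 -m handwheel '{"series": [[[0,-0.4,0.1,0,0,0,0],[0,-0.8,0.2,0,0,0,0],[0,-1.2,0.2,0,0,0,0],[0,-1.6,0.2,0,0,0,0],[0,-1.9,0.2,0,0,0,0],[0,-1.9,0.2,0,0,0,0]]]}'|sed -n 2,4p;python3 avg.py
python3 -m handwheel '{"series": [[[0,-0.3,0,0,0,0,0],[0,-0.6,0,0,0,0,0],[0,-0.9,0,0,0,0,0],[0,-1.2,0,0,0,0,0],[0,-1.4,0,0,0,0,0],[0,-1.4,0,0,0,0,0]]]}'|sed -n 2,4p;python3 avg.py
```

```text
tool_pos: [617.0, -126.6, 108.6]
tcp_rot: [-180.0, 0.0, 85.5]
ft_force: [0.4, 0.2, -1.0]
pos [ 617.03 -126.63  108.62] F grinder [0.46 0.03 0.17] T Ncm grinder [-0.57 -2.03 -1.05]
tool_pos: [603.0, -125.5, 108.6]
tcp_rot: [-180.0, -0.0, 85.5]
ft_force: [0.2, -0.3, -0.2]
pos [ 602.97 -125.52  108.55] F grinder [-0.12 -0.37  0.28] T Ncm grinder [ 1.92 -2.4   0.1 ]
```

```bash

python3 -m handwheel '{"series": [[[0,-0.15,0,0,0,0,0],[0,-0.3,0,0,0,0,0]]]}'|sed -n 2,4p
python3 -m handwheel '{"series": [[[0,-0.15,0,0,0,0,0],[0,-0.3,0,0,0,0,0]]]}'|sed -n 2,4p
python3 avg.py
```

```text
tool_pos: [600.3, -125.3, 108.6]
tcp_rot: [180.0, 0.0, 85.5]
ft_force: [2.6, -0.5, -1.2]
tool_pos: [597.2, -125.1, 108.6]
tcp_rot: [180.0, 0.0, 85.5]
ft_force: [2.3, 0.1, -0.3]
pos [ 597.04 -125.05  108.6 ] F grinder [ 1.41 -0.   -0.09] T Ncm grinder [  1.43 -23.41   0.89]
```

```bash

for k in 1; do
python3 -m handwheel '{"series": [[[0,-0.1,0,0,0,0,0],[0,-0.2,0,0,0,0,0]]]}'|sed -n '2p;4p'
python3 -m handwheel '{"series": [[[0,-0.1,0,0,0,0,0],[0,-0.2,0,0,0,0,0]]]}'|sed -n '2p;4p'
python3 -m handwheel '{"series": [[[0,-0.1,0,0,0,0,0],[0,-0.2,0,0,0,0,0]]]}'|sed -n '2p;4p';done
```

```text
tool_pos: [595.9, -125.0, 108.8]
ft_force: [7.6, 0.2, -3.8]
tool_pos: [595.5, -125.0, 109.0]
ft_force: [16.4, -0.9, -8.3]
tool_pos: [595.2, -124.9, 109.3]
ft_force: [25.0, -2.4, -14.2]
```

It has met a hard stop. I'll back off at once, raise the arm and check the knob position by camera.

```bash

python3 -m handwheel '{"series": [[[0,0.3,0,0,0,0,0],[0,0.8,0,0,0,0,0],[0,1.6,0,0,0,0,0],[0,2.6,0,0,0,0,0],[0,2.6,-3,0,0,0,0],[0,2.6,-7,0,0,0,0],[-1,2,-11,0,0,0,0],[6,0,-13,0,0,0,0],[12,-3,-13,0,0,0,0],[18,-6,-13,0,0,0,0],[18,-6,-13,0,0,0,0]]]}'|sed -n 1,4p
python3 - <<'E'
from meas import *
a,b=snap("top",3),snap("scene",3)
Y=np.radians(-4.5);e=np.array([np.cos(Y),np.sin(Y)]);f=np.array([-e[1],e[0]])
O=np.array([481.1,-115.3])
us=[]
for n,s in(("top",a),("scene",b)):
    p=proj(s,np.r_[O+95*e,116]);g=s["img"].max(2);x,y=(p-7).astype(int)
    k,l,st,c=cv2.connectedComponentsWithStats((g[y:y+15,x:x+15]<52).astype(np.uint8));i=1+st[1:,4].argmax();u=c[i]+[x,y];us.append(u)
    d=onz(s,u,118)[:2]-O;print(n,p.round(1),u.round(1),st[i,4],"knob x,y",(d@e).round(1),(d@f).round(1))
print("tri",tri(a,us[0],b,us[1]))
h=lambda s,x,y:cv2.resize(s["img"][y:y+90,x:x+120,::-1],(400,300),interpolation=cv2.INTER_CUBIC)
cv2.imwrite("pics/c7.png",np.hstack([h(a,320,135),h(b,135,255)]))
E
```

```text
time: 39.78
tool_pos: [544.8, 62.5, 239.1]
tcp_rot: [180.0, -0.0, 85.7]
ft_force: [0.5, -0.1, 0.7]
top [376.5 166.3] [376.8 166.4] 20 knob x,y 94.2 -0.0
scene [211.4 322.5] [211.6 321.9] 41 knob x,y 95.2 0.9
tri (array([ 575.48352281, -122.2952194 ,  117.91034003]), np.float64(1.363961756426635))
```

View pics/c7.png

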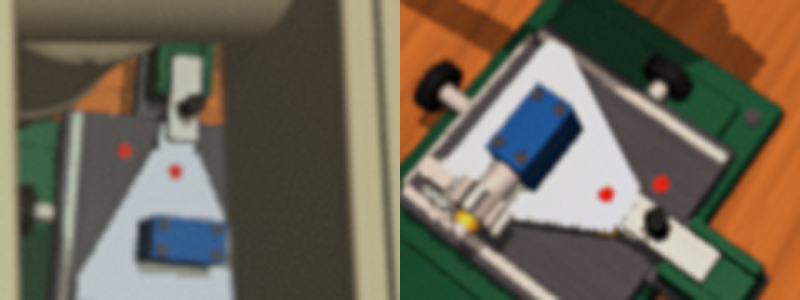

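The knob measures 94.7 mm along the stage (95 expected), so the catch is fully over the tongue, as both views show. The fixture sits square, and the arm is clear.

```bash
python3 -c "
from bench import r
print(r.hand_in())"
```

```text
the job is handed in; nothing more can be done
None
```

I settled the fixture on its three seats by feel, slid the catch fully over the tongue (knob measured at 94.7 mm, 95 expected), and handed the job in with the arm clear at about 40 s; the hand-in returned no verdict, and I judged the feet home from contact forces alone.

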